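Swap the attenuator slides and hold the spring shutter open for a power reading

TASK

Get the beam line on the small black breadboard ready for a power reading: pull the blue-knobbed filter slide fully out and push the red-knobbed one fully home, each into its click, leaving the shutter shut until both are set. Then take the yellow grip of the shutter arm, swing the arm round against its spring to its open stop and finish while still holding it there (let go and it springs shut). Leave the other things on the bench where they are.

Things in the scene. Friction and masses are not known exactly. Their poses are not given: they have to be found in the camera images.
- beam_board: black plate with a grid of holes, 160 x 480 x 12.7 mm, screwed down, carrying the beam line. Origin on the table under the beam, at mid-length; x points to the back, y left along the beam (yaw within 0.15 rad of the world), plate x -90 to 70, y -240 to 240. The beam passes 90 mm above the table. Fixed optics, up to 125 mm high: mirror at y 210, iris at y 163, power sensor at y -206
- blue_knob (a point): centre of the blue knob: a cylinder 20 mm thick and 22 long, its axis along the travel (board x), 90 mm above the table, clear below and beside. The unit's black housing (60 x 22 x 50 mm, top 115 mm above the table, a plunger to 121) begins 31 mm behind the knob centre when the slide is home. Pale filter. The two units stand on the board at y 105 and 30 mm, either way round
- blue_slide (a joint): travel of the blue slide along the board's -x (towards the robot), m: 0 fully home (filter in the beam), 0.040 fully out at its stop. A spring ball clicks it in at both ends: it takes about 5 N to leave an end over the first 4 mm and to pass the click 4 mm before the other end, 1 N between; past the click the ball draws it to the stop. Starts home
- red_knob (a point): centre of the red knob of the other filter slide unit, equal in every size; this slide carries the dark, dense filter
- red_slide (a joint): travel of the red slide, as for the blue: 0 fully home, 0.040 fully out towards the robot. Starts out
- grip (a point): centre of the yellow grip, an upright round peg 18 mm thick and 36 mm high on the front end of the shutter's black arm (foot 115, centre 133, top 151 mm above the table), free all round and above; it moves with the arm
- pivot (a point): the shutter's upright pivot axis, at the height of the arm (112 mm above the table), 45 mm in front of the beam, at y -80 to -115 mm on the board. The grip circles it at a radius of 85 mm
- shutter_arm (a joint): angle of the shutter arm, rad: 0 shut (grip straight in front of the pivot, along the board's -x), growing counter-clockwise seen from above, so the grip goes to the board's -y (right) and then away from the robot; 1.10 is the open stop. A spring drives it shut at all times: about 1.9 N at the grip when shut, 4.5 N at the stop. Starts at 0
- log_book: bystander to leave alone: black log book, 210 x 153 x 16 mm, standing or lying loose on the table; origin at the centre of its underside
- slide_box: bystander to leave alone: blue slide box, 92 x 98 x 35 mm, standing or lying loose on the table; origin at the centre of its underside
- sticky_pad: bystander to leave alone: yellow sticky-note pad, 76 x 76 x 11 mm, standing or lying loose on the table; origin at the centre of its underside
- hex_driver: bystander to leave alone: screwdriver-like hex driver with a blue handle, 182 long, 25 thick mm, standing or lying loose on the table; origin at the centre of its underside
- hex_key: bystander to leave alone: steel L-shaped hex key, 83 x 31 x 5 mm, standing or lying loose on the table; origin at the centre of its underside
- spare_fork: bystander to leave alone: steel clamping fork, 42 x 70 x 16 mm, standing or lying loose on the table; origin at the centre of its underside
- cleaner_bottle: bystander to leave alone: white squeeze bottle with a blue collar, 55 wide, 176 high mm, standing or lying loose on the table; origin at the centre of its underside
- marker: bystander to leave alone: white and red marker pen, 135 long mm, standing or lying loose on the table; origin at the centre of its underside

How it is judged:
By the outcome, as a careful person would: the job done as asked, in the order asked, and still so for the second after the job is handed in, while the arm keeps its last pose, push and grip.
It also fails if it takes over 48 s, if anything falls off the work surface, if the arm or the gripper's body presses on something with over 40 N, if the wrist force passes 120 N, or if a joint passes its speed limit or range.

ROBOT

A 6-joint arm with a two-finger parallel gripper is mounted at the origin on a cart in front of the work surface, level with it; the furniture and walls round the work are solid. World frame = base frame: x ahead of the robot, y to its left, z up, the work surface at z = 0. Lengths are in m, angles in rad, forces in N, time in s.
With the tool pointing down it reaches from about 0.275 to 0.75 m from the base axis. Payload 10.2 kg.
Tool frame: the origin (TCP) lies midway between the tips of the shut fingers; the grasp point (between the pads) lies 19 mm behind it (env.hold_point_z is the distance from the TCP to the grasp point, in m); z points along the fingers, y is the line along which they close (so a half turn about z gives the same grasp; the last joint's range is limited). The gripper opens to 85 mm and grips with 20 to 120 N. Pads are 22 mm wide; open, the fingers measure 114 mm over their backs; the gripper's body (76 mm by 85 mm) begins 54 mm behind the grasp point. The pads swing forward as they close: fully open they stand 13 mm farther back than shut.
Start: joints at [1.021, 0.313, 1.498, -0, 1.331, -0.223], TCP at [0.169, 0.497, 0.231] pointing down, gripper open.
Joint ranges: [-2.94, 2.94], [-0.97, 2.17], [0.19, 2.56], [-1.23, 4.37], [0.02, 3.11], [-2.88, 2.88]. Speed limits (rad/s): [2.39, 2.39, 3.01, 3.14, 3.14, 3.14].

INTERFACE

Orientations are given as a unit quaternion [x, y, z, w].
In Python, from bench import env, kinematics, monitor, eyes, job gives the robot as it stands. The module is installed in compiled form; this text tells all that it offers. Calls block until the motion is done:
- env.reach(position, orientation): joint-space move of the TCP to a pose.
- env.movel(position, velocity=0.15, frame=None, guard=None): straight line of the TCP; frame=None keeps the orientation; velocity is the mean speed in m/s. With guard (N) it stops when the force on the tool has changed by that much, and returns True; else False.
- env.set_joints(angles): joint-space move.
- env.release() and env.close_gripper(effort=None): open the fingers fully, or close them until they stop; effort is the grip in N (None keeps the last).
- env.hold(seconds).
- kinematics.ik(position, orientation): joint angles nearest the present ones, or None.
- monitor.sense(): the state.
- eyes.grab_frame(name): name is "side" or "top" or "wrist"; returns a dict with "frame" (420x560x3 uint8, red, green, blue), "mtx" (3x3 intrinsics, pixels), "view" (4x4, takes a point from world to camera coordinates). Camera axes: x right, y down, z forward; pixel columns grow to the right and rows downward; lengths in m; the calibration is good to about 2 mm. A picture is of the moment at which its call begins. There is no depth.
A pose or a line that the arm cannot do raises env.MotionError and nothing moves.
- job.hand_in(): hands the job in; it is judged then, once.
The state is a dict: "clock": time; "joints": joint angles; "qvel": joint speeds; "joint_efforts": joint torques, N m; "position": TCP position; "ee_rot": TCP orientation; "contact_force": force on the tool from outside, world axes, zero at the start; "ft_torque": the same for the moment, N m; "finger_gap": opening from 0.0 (shut) to 1.0 (fully open); "gripper_force": force on a finger pad.
Only numpy, scipy, OpenCV 4.12 (cv2) and the standard library are available. Lean on these libraries where they do the work, as an engineer would, in place of code of your own. Each camera call takes 0.05 s, during which the arm holds its last target. There are 200 camera calls.

## Working session

There is one attempt and no reset: what is moved stays moved. The work goes in short steps, each a Python script; the robot and the scene stay as the last script left them, time stands still between calls to the robot, and variables do not carry over. Pictures are saved under pics/ and viewed, at most 10 in all, crops included, and the job is handed in when it is done.

```bash
mkdir -p pics; cat > h.py <<'E'
import numpy as np, cv2
from bench import env, kinematics, monitor, eyes, job
from scipy.spatial.transform import Rotation as R
def save(name,fn):
    f=eyes.grab_frame(name); cv2.imwrite('pics/'+fn,f['frame'][:,:,::-1]); np.savez('pics/'+fn+'.npz',**f); return f
def load(fn): return np.load('pics/'+fn+'.npz')
def ray(f,u,v):
    V=f['view']; Rm=V[:3,:3]; c=-Rm.T@V[:3,3]
    return c, Rm.T@np.linalg.solve(f['mtx'],[u,v,1.])
def atz(f,u,v,z):
    c,d=ray(f,u,v); return c+d*(z-c[2])/d[2]
def proj(f,p):
    q=f['view'][:3,:3]@np.array(p)+f['view'][:3,3]; q=f['mtx']@q; return q[:2]/q[2]
def tri(obs):
    A=np.zeros((3,3));b=np.zeros(3)
    for f,u,v in obs:
        c,d=ray(f,u,v); d=d/np.linalg.norm(d); P=np.eye(3)-np.outer(d,d); A+=P;b+=P@c
    return np.linalg.solve(A,b)
E
python3 - <<'E'
from h import *
for n in ('top','side'): f=save(n,n+'0.png'); print(n,ray(f,280,210))
a=[cv2.imread(f'pics/{n}0.png') for n in('top','side')]
s=monitor.sense(); print(s['clock'],s['ee_rot'],s['contact_force'],env.hold_point_z)
E
```

```text
top (array([ 0.38757055, -0.04924191,  1.46496816]), array([ 0.10047407,  0.00948081, -0.99500694]))
side (array([0.11947049, 1.04250023, 0.87794341]), array([ 0.27425565, -0.78182762, -0.560032  ]))
0.1 [ 1.62651943e-01  9.86683323e-01 -5.62446160e-04 -2.21675609e-04] [-0.39722598 -0.08681542  0.59342477] 0.0187
```

View pics/top0.png

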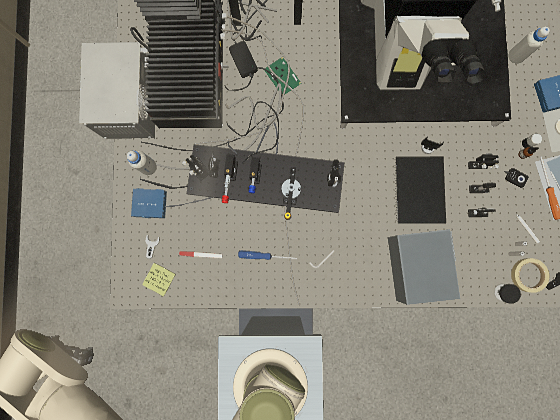

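View pics/side0.png

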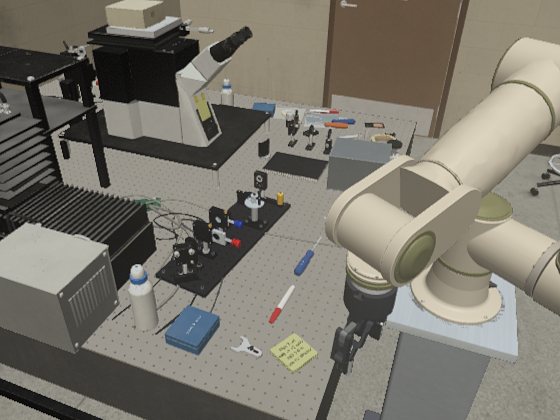

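The top view shows the red knob at about (225,199), the blue at (252,188), the yellow grip at (288,215), and board corners at about (194,145), (187,194), (338,212) and (344,162). Red is the left unit (y 105) and is out. Next I segment and triangulate these points.

```bash
python3 - <<'E'
from h import *
T,S=load('top0.png'),load('side0.png')
def blob(f,col,box):
    x0,y0,x1,y1=box; h=cv2.cvtColor(f['frame'],cv2.COLOR_RGB2HSV).astype(int)
    H,s,v=h[...,0],h[...,1],h[...,2]
    m={'r':((H<8)|(H>172)),'b':(H>105)&(H<130),'y':(H>15)&(H<32)}[col]&(s>140)&(v>70)
    k=np.zeros_like(m);k[y0:y1,x0:x1]=m[y0:y1,x0:x1]
    ys,xs=np.nonzero(k); return xs.mean(),ys.mean(),len(xs),xs.min(),xs.max(),ys.min(),ys.max()
B={'r':((215,185,235,210),(225,230,245,252)),'b':((244,178,262,198),(230,215,246,232)),'y':((278,205,298,225),(272,188,290,210))}
for c in 'rby':
    t=blob(T,c,B[c][0]); s=blob(S,c,B[c][1]); print(c,t,s)
    print('  tri',tri([(T,*t[:2]),(S,*s[:2])]), 'topz',atz(T,*t[:2],.133 if c=='y' else .09))
for uv in [(194,145),(187,194),(338,212),(344,162)]: print(atz(T,*uv,.0127))
E
python3 -c "
import cv2
a=cv2.imread('pics/top0.png')[135:225,180:350];cv2.imwrite('pics/c1.png',cv2.resize(a,None,fx=4.6,fy=4.6,interpolation=2))"
```

```text
r (np.float64(224.6086956521739), np.float64(198.7608695652174), 46, np.int64(222), np.int64(228), np.int64(195), np.int64(202)) (np.float64(235.69565217391303), np.float64(242.42028985507247), 69, np.int64(231), np.int64(240), np.int64(238), np.int64(247))
  tri [0.56124335 0.12747821 0.08905103] topz [0.56143175 0.12746432 0.09      ]
b (np.float64(251.54545454545453), np.float64(188.8181818181818), 44, np.int64(249), np.int64(255), np.int64(185), np.int64(192)) (np.float64(237.77083333333334), np.float64(223.29166666666666), 48, np.int64(234), np.int64(241), np.int64(220), np.int64(227))
  tri [0.59064995 0.0477003  0.08963286] topz [0.5902651  0.04756143 0.09      ]
y (np.float64(287.37931034482756), np.float64(215.27586206896552), 29, np.int64(285), np.int64(290), np.int64(212), np.int64(218)) (np.float64(279.703125), np.float64(198.765625), 64, np.int64(277), np.int64(282), np.int64(193), np.int64(204))
  tri [ 0.50719089 -0.05746705  0.12808307] topz [ 0.5067667  -0.05743223  0.133     ]
[0.74363725 0.23499888 0.0127    ]
[0.58746032 0.25565565 0.0127    ]
[ 0.52624063 -0.21506338  0.0127    ]
[ 0.6832373  -0.23696984  0.0127    ]
```

View pics/c1.png

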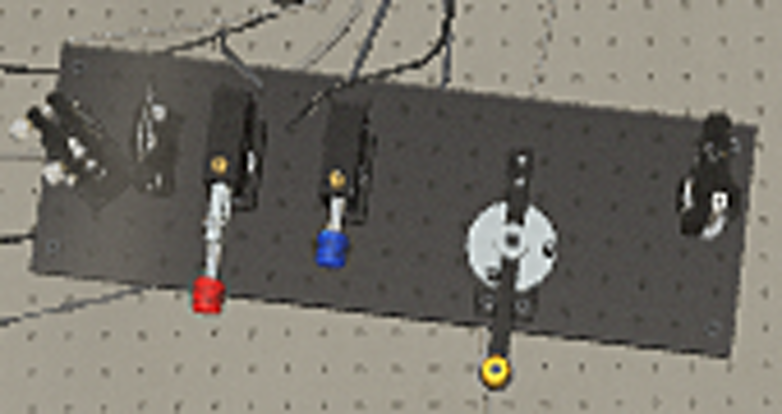

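```bash
cat >> h.py <<'E'
YAW=-0.128
def q(yaw): return (R.from_euler('z',yaw)*R.from_euler('y',np.pi)).as_quat()
ex=np.array([np.cos(YAW),np.sin(YAW),0]); ey=np.array([-np.sin(YAW),np.cos(YAW),0])
H=env.hold_point_z
RED=np.array([.5612,.1275,.09]); BLUE=np.array([.5905,.0476,.09]); GRIP=np.array([.507,-.0574,.136]); PIV=GRIP+.085*ex
def tcp(p,dz=0): return np.array(p)+[0,0,dz-H]
def st(l=''):
    s=monitor.sense(); print(l,round(s['clock'],2),np.round(s['position'],4),np.round(s['contact_force'],1),round(s['finger_gap'],3),round(s['gripper_force'],1),flush=True)
E
python3 - <<'E'
from h import *
print(kinematics.ik(tcp(BLUE),q(YAW)),kinematics.ik(tcp(GRIP),q(YAW)))
for a in (0,.55,1.13):
    print(kinematics.ik(tcp(PIV-.085*(np.cos(a)*ex+np.sin(a)*ey)),q(YAW+a)))
env.reach(tcp(BLUE,.13),q(YAW)); st('above')
env.movel(tcp(BLUE),.15); st('at')
env.close_gripper(40); st('closed')
g=env.movel(tcp(BLUE-.043*ex),.08,guard=20); st(g)
env.hold(.2); st()
save('side','side1.png'); save('top','top1.png')
E
python3 -c "
import cv2,numpy as np
a=cv2.imread('pics/top1.png')[135:225,180:350];b=cv2.imread('pics/side1.png')[150:290,150:320]
cv2.imwrite('pics/c2.png',np.hstack([cv2.resize(a,(400,212)),cv2.resize(b,(400,212*329//212))[:212]]) if 0 else np.vstack([cv2.resize(a,(510,270)),cv2.resize(b[:110],(510,330))]))"
```

```text
[-1.17162584e-01  6.21275821e-01  1.47022959e+00 -4.44089210e-16
  1.05008724e+00 -1.55995891e+00] [-3.42688652e-01  4.02760121e-01  1.69149763e+00 -4.44089210e-16
  1.04733491e+00 -1.78548498e+00]
[-3.42688652e-01  4.02760121e-01  1.69149763e+00 -4.44089210e-16
  1.04733491e+00 -1.78548498e+00]
[-0.42179239  0.42958026  1.65010126  0.          1.06191113 -2.41458872]
None
above 2.31 [0.5904 0.0484 0.2014] [ 0.7 -0.6  0.6] 1.0 0.0
at 3.33 [0.591  0.0476 0.0723] [ 0.3  0.5 -0.3] 1.0 0.0
closed 3.95 [0.5906 0.0478 0.0716] [-1.7  2.3  3.4] 0.214 39.2
True 4.48 [0.551  0.0531 0.0716] [ 4.7  0.6 -1.7] 0.212 41.7
 4.68 [0.5509 0.0531 0.0716] [ 5.2  0.6 -0.9] 0.215 41.8
```

View pics/c2.png

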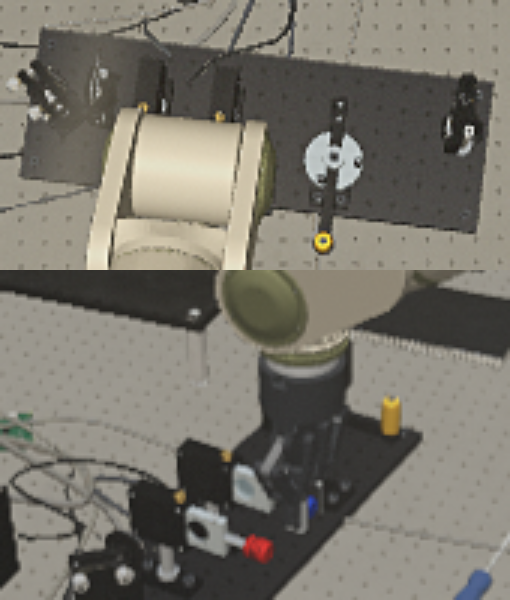

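The blue filter is out: 40 mm of travel, then the stop. The side view shows its pale filter clear of the housing. Next is the red slide.

```bash
python3 - <<'E'
from h import *
env.release(); st('rel')
p=monitor.sense()['position']; env.movel([p[0],p[1],.2],.25)
env.movel(tcp(RED,.13),.25)
env.movel(tcp(RED),.15); st('at')
env.close_gripper(40); st('closed')
g=env.movel(tcp(RED+.044*ex),.08,guard=20); st(g)
env.hold(.2); st()
env.release()
p=monitor.sense()['position']; env.movel([p[0],p[1],.23],.25)
env.reach(tcp(GRIP,.12),q(YAW+np.pi)); st('above grip')
save('side','side2.png'); save('wrist','wrist2.png')
E
python3 -c "
import cv2,numpy as np
a=cv2.imread('pics/wrist2.png');b=cv2.imread('pics/side2.png')[160:290,150:320]
cv2.imwrite('pics/c3.png',np.hstack([cv2.resize(a,(400,300)),cv2.resize(b,(392,300),interpolation=2)]))"
```

```text
rel 5.44 [0.5501 0.0534 0.0713] [-0.  -1.   0.4] 0.998 0.0
at 7.58 [0.5617 0.1273 0.0722] [-0.8  0.2 -0.2] 1.005 0.0
closed 8.2 [0.5613 0.1275 0.0716] [-1.  -0.4  3.3] 0.215 39.1
True 8.72 [0.6005 0.1222 0.0715] [-6.1 -0.1  7.7] 0.212 39.7
 8.93 [0.6005 0.1222 0.0715] [-4.7 -0.7  5.1] 0.209 39.5
above grip 12.73 [ 0.507  -0.0573  0.2372] [0.9 0.7 0.2] 1.0 0.0
```

View pics/c3.png

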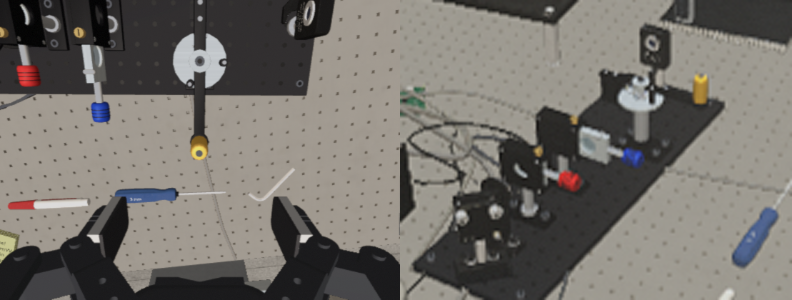

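The red knob sits against its housing and the blue is out, with both slides released and the arm above the peg. Next I grip the peg and swing it.

```bash
python3 - <<'E'
from h import *
G=GRIP+[0,0,.003]; P=PIV+[0,0,.003]
pose=lambda a:(tcp(P-.085*(np.cos(a)*ex+np.sin(a)*ey)),q(YAW+np.pi+a))
print([kinematics.ik(*pose(a)) is not None for a in (.5,1.12)])
env.movel(tcp(G),.12); st('at')
env.close_gripper(60); st('closed')
for a in np.r_[np.arange(.1,1.01,.1),1.05,1.09,1.12,1.15]:
    g=env.movel(pose(a)[0],.06,frame=pose(a)[1],guard=15 if a>1.02 else 25); st((round(a,2),g))
    if g: break
env.hold(.3); st()
save('top','top3.png'); save('side','side3.png')
E
python3 -c "
import cv2,numpy as np
a=cv2.imread('pics/top3.png')[135:235,180:350];b=cv2.imread('pics/side3.png')[130:260,170:340]
cv2.imwrite('pics/c4.png',np.hstack([cv2.resize(a,(400,300)),cv2.resize(b,(392,300),interpolation=2)]))"
```

```text
[True, True]
at 13.96 [ 0.5074 -0.0575  0.121 ] [0.5 0.1 0.3] 1.003 0.0
closed 14.6 [ 0.507  -0.0572  0.1206] [-1.1  2.3  3.8] 0.186 58.8
(np.float64(0.1), False) 14.89 [ 0.5064 -0.0658  0.1206] [-1.7  3.7  5.5] 0.19 58.9
(np.float64(0.2), False) 15.18 [ 0.5065 -0.0741  0.1206] [-2.5  3.1  6. ] 0.192 59.0
(np.float64(0.3), False) 15.47 [ 0.5076 -0.0825  0.1206] [-2.1  3.2  6. ] 0.188 59.0
(np.float64(0.4), False) 15.77 [ 0.5094 -0.0908  0.1205] [-2.1  2.3  6.8] 0.185 59.1
(np.float64(0.5), False) 16.06 [ 0.5121 -0.0988  0.1206] [-2.1  2.7  7.4] 0.187 59.1
(np.float64(0.6), False) 16.35 [ 0.5155 -0.1065  0.1206] [-3.8  3.1  7.3] 0.189 59.1
(np.float64(0.7), False) 16.64 [ 0.5197 -0.1139  0.1205] [-3.9  2.6  7.5] 0.187 59.2
(np.float64(0.8), False) 16.93 [ 0.5246 -0.1208  0.1205] [-3.7  2.4  8. ] 0.191 59.2
(np.float64(0.9), False) 17.23 [ 0.5302 -0.1272  0.1205] [-3.7  1.8  8.7] 0.187 59.2
(np.float64(1.0), False) 17.52 [ 0.5364 -0.133   0.1205] [-4.6  1.5  8.1] 0.19 59.2
(np.float64(1.05), False) 17.77 [ 0.5397 -0.1356  0.1205] [-4.6  2.2  7.1] 0.188 59.2
(np.float64(1.09), False) 18.02 [ 0.5424 -0.1376  0.1205] [-3.9  2.   7.5] 0.185 59.2
(np.float64(1.12), False) 18.27 [ 0.5435 -0.1384  0.1205] [-11.3   4.6  10.8] 0.191 59.8
(np.float64(1.15), False) 18.52 [ 0.5442 -0.1388  0.1204] [-19.8   8.6  17.6] 0.189 61.1
 18.82 [ 0.5442 -0.1388  0.1204] [-21.    9.2  16.9] 0.186 61.0
```

View pics/c4.png

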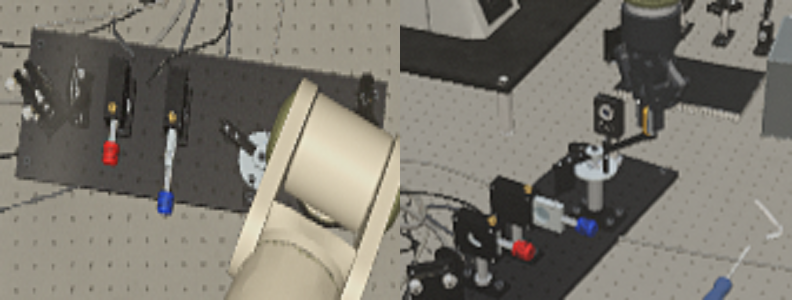

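The shutter arm is at its stop, with the force rising from 1.10 rad on, and the peg is held. I check both knob positions numerically, then hand in.

```bash
python3 - <<'E'
from h import *
T=load('top3.png'); h=cv2.cvtColor(T['frame'],cv2.COLOR_RGB2HSV).astype(int)
d={}
for c,m,(x0,y0,x1,y1) in (('r',(h[...,0]<8)|(h[...,0]>172),(215,175,240,212)),('b',(h[...,0]>105)&(h[...,0]<130),(240,175,262,212))):
    m=m&(h[...,1]>140)&(h[...,2]>70); ys,xs=np.nonzero(m[y0:y1,x0:x1]); d[c]=atz(T,xs.mean()+x0,ys.mean()+y0,.09)
r=(d['r']-RED)@ex; b=(d['b']-BLUE)@ex; print('red moved',r,'blue moved',b)
if abs(r-.04)<.003 and abs(b+.04)<.003: st(); print(job.hand_in())
E
```

```text
red moved 0.03928707226240306 blue moved -0.03987507949764205
 18.92 [ 0.5442 -0.1388  0.1204] [-19.2   8.2  17.6] 0.186 61.0
the job is handed in; nothing more can be done
None
```

The job is handed in at 18.9 s: the blue slide is fully out, the red slide is fully home, and the gripper is still holding the shutter arm against its open stop; the other things on the bench were not handled.

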